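# Start the annealing kiln

## Robot

A 6-joint arm with a two-finger parallel gripper is mounted at the origin on the work surface. World frame = base frame: x ahead of the robot, y to its left, z up, the work surface at z = 0. Lengths are in m, angles in rad, forces in N, time in s.
With the tool pointing down it reaches from about 0.275 to 0.75 m from the base axis. Payload 10.2 kg.
Tool frame: the origin (TCP) lies on the mounting face of the last link; the fingertips stand 166 mm ahead of it and the grasp point (between the pads) lies 147 mm ahead of it; z points along the fingers, y is the direction in which the jaws open and shut (so a half turn about z gives the same grasp; the last joint's range is limited). The gripper opens to 88 mm and grips with 3 to 60 N. Pads are 18 mm wide; open, the fingers measure 123 mm over their backs; the gripper's body (75 mm by 187 mm) begins 45 mm behind the grasp point.
Start: joints at [-1.383, 0.313, 1.498, -0, 1.331, -0.223], TCP at [0.21, -0.481, 0.405] pointing down, gripper open.
Joint ranges: [-2.94, 2.94], [-0.97, 2.17], [0.19, 2.56], [-1.23, 4.37], [0.02, 3.11], [-2.88, 2.88]. Speed limits (rad/s): [2.39, 2.39, 3.01, 3.14, 3.14, 3.14].

## Interface

Orientations are given as a 3x3 rotation matrix whose columns are the frame's x, y, z axes.
In Python, from plant import env, optics gives the robot as it stands. The module is installed in compiled form; this text tells all that it offers.
- The arm moves only by the tool drive_tool, never from a script. Its argument "commands" is a list that holds one entry, the list of rows, each a list of 7 numbers: the finger opening in m, from 0 to 0.0881, then the shift along the tool's x, y, z in m, then the turn, a rotation vector about the tool's x, y, z in degrees. A call has 1 to 20 rows; each row is the pose to reach, as a shift and turn from the pose measured when the call began, along the tool's axes at that moment; what a row does not reach only later rows make up. A row lasts 1/12 s, in which the tool goes at most 41.7 mm and 7.16 degrees, less where a joint would pass 70% of its speed; a pose out of reach is approached as far as the arm can. A call with a gripper value outside its range is refused whole. The fingers move at their own pace and stop on an object; "grip_force" is the grip in N (left out, the last holds). Time passes only in rows, so rows that repeat a pose let the fingers close. It gives the time, the measured TCP pose, the force and the opening at its end, in the units of the state.
- env.observe(): the state, without advancing time (a new reading comes with each control period).
- optics.read_camera(name): name is "scene" or "top" or "wrist"; returns (picture, depth): 420x560x3 uint8, blue, green, red; 420x560 float32, m along the optical axis (not along the pixel's ray), 0 where there is no reading.
- optics.get_calibration(name): a dict with "camera_matrix" (3x3 intrinsics, pixels), "origin" and "rotation" of the camera in the world. Camera axes: x right, y down, z forward; pixel columns grow to the right and rows downward; lengths in m; the calibration is good to about 2 mm. A picture is of the moment at which its call begins: read the wrist's pose just before it. get_calibration takes no time and is no camera call; for the wrist camera it gives the pose at the moment of the call.
- env.hand_in(): hands the job in, once; it reports no verdict.
The state is a dict: "clock": time; "joint_pos": joint angles; "dq": joint speeds; "joint_efforts": joint torques, N m; "tcp_pos": TCP position; "ee_rot": TCP orientation; "contact_force": force on the tool from outside, world axes, zero at the start; "torque": the same for the moment, N m; "finger_gap": finger opening in m.
Only numpy, scipy, OpenCV 4.12 (cv2) and the standard library are available. Lean on these libraries where they do the work, as an engineer would, in place of code of your own. Each camera call takes 0.05 s, during which the arm holds its last target. There are 200 camera calls.

## Task

Start the annealing run: with a fingertip push the kiln's half-open lid down until it is fully shut, then switch the kiln on by pressing the far half of the rocker on the control console right over, and last press the round start key fully down, hold it for two seconds and let go. The programme is already set, so do not press the two triangular arrow keys. Grip and lift nothing, do not raise the lid any further, and leave the glass pieces and tools standing around where they are.

Things in the scene. Friction and masses are not known exactly. Their poses are not given: they have to be found in the camera images.
- kiln_lid (a joint): Hinge of the kiln's lid, rad: 0 = fully shut, larger = more open; starts half open at 0.3 to 0.5. The hinge is stiff: the lid stays where it is left, and 2 to 5 N downward near its front edge moves it. The lid is a flat steel slab 280 x 280 mm, 50 mm thick, with a wooden bar handle 35 mm off its front face.
- lid_press (a point): Point on the lid's flat upper face, midway across, 30 mm behind the lid's front edge; it moves with the lid. Its z is the outward normal of the upper face, its y runs along the hinge, its x points from the front edge to the hinge. With the lid shut it is 250 mm in front of lid_hinge and 50 mm above it.
- lid_hinge (a point): Middle of the lid's hinge line, at the kiln's back, 145 mm above the table, fixed to the kiln: y along the hinge line, x points level from the kiln's front to its back, z up. The kiln is a steel box 280 x 280 mm, 145 mm high without its lid; its front faces the robot.
- console: Kiln control console: grey desk box 170 mm deep, 260 wide, left or right of the kiln. Origin: centre of its underside; x to its back, y to its left, z up. Its aluminium panel slopes 0.25 rad, 45 mm high at the front, 89 at the back; outward normal (-0.247, 0, 0.969) in this frame. On it: rocker at the left, dark display upper right, three keys in a row at the lower edge.
- mains_rocker (a joint): The kiln's on-off rocker, rad: 0 = off (the half away from the console's front edge stands proud, as at the start), 0.30 = on (that half pressed fully down, flush). It stays where it is left; about 4 N moves it. Dark, 38 mm long (front to back), 27 mm wide, pivot at mid-length; the only rocker.
- rocker_on (a point): On the rocker's far half (away from the console's front edge), at its surface, 12 mm from the pivot: the place to press. It moves with the rocker, about 3.5 mm inward along the panel normal from off to on. Off: about 9.5 mm above the panel; on: about 6 mm. Its axes tilt with the rocker.
- start_key (a joint): Travel of the round start key in m: 0 = released, 0.005 = fully pressed. Spring return, about 1.5 N to start moving, 5 N fully down.
- start_top (a point): Centre of the top of the round start key, 25 mm diameter, rightmost key on the panel; its top stands 10 mm above the panel when released. Its z is the panel's outward normal, and the key moves in along -z.
- up_key (a joint): Travel of the up-arrow key in m, 0 = released, 0.005 = fully pressed. Not to be pressed.
- up_top (a point): Centre of the top of the up-arrow key: triangular, about 23 mm wide, point away from the front, top 10 mm above the panel; the leftmost of the three keys.
- down_key (a joint): Travel of the down-arrow key in m, 0 = released, 0.005 = fully pressed. Not to be pressed.
- down_top (a point): Centre of the top of the down-arrow key: triangular, about 23 mm wide, point towards the front, top 10 mm above the panel; the middle key, 60 mm left of the start key.
- swan: Bystander: clear white glass swan standing on a 44 mm round foot, 86 mm tall, near the console's front. Origin at the centre of its underside.
- flamingo: Bystander: pink glass flamingo on a 42 mm round foot, 102 mm tall, near the console's front. Origin at the centre of its underside.
- frit_jar: Bystander: amber glass jar with metal cap, 56 mm across, 70 mm tall, behind the console. Origin at the centre of its underside.
- tweezers: Bystander: steel tweezers lying flat, about 145 mm long, 9 mm high, in front of the kiln. Origin at the centre of its underside.
- paddle: Bystander: graphite paddle with wooden handle lying flat, 195 mm long, 17 mm high, near the robot. Origin under the middle of its 70 x 45 mm blade; the handle points back to the robot.
- bowl: Bystander: glass bowl, 90 mm across, 50 mm tall, at the right of the work. Origin at the centre of its underside.
- pick_cup: Bystander: white ceramic cup, 70 mm across, 85 mm tall, with thin steel picks standing in it up to 165 mm, at the left of the work. Origin at the centre of its underside.

How it is judged:
By the outcome, as a careful person would: the job done as asked, in the order asked, and still so for the second after the job is handed in, with the robot touching nothing.
It also fails if it takes over 53 s, if anything falls off the work surface, if the arm or the gripper's body presses on something with over 40 N, if the wrist force passes 120 N, or if a joint passes its speed limit or range.

## Working session

There is one attempt and no reset: what is moved stays moved. The work goes in short steps, Python scripts to look and compute and a tool call to move; the robot and the scene stay as the last step left them, time stands still between calls to the robot, and variables do not carry over. Pictures are saved under pics/ and viewed, about 8 in all and at most 12, crops included, and the job is handed in when it is done.

Besides the shell and the picture viewer there is one more tool, called after ">>>" by a JSON object that holds its "op" and its "data", one argument or row to a line. drive_tool: Moves the arm, as the interface text tells. Its arguments: {"type":"object","properties":{"commands":{"type":"array"},"grip_force":{"type":"number"}},"required":["commands"]}

```bash
mkdir -p pics
cat > h.py <<'E'
import numpy as np, cv2
from plant import env, optics
def snap(name,tag):
    c=optics.get_calibration(name); im,d=optics.read_camera(name)
    cv2.imwrite(f'pics/{tag}.png',im); np.savez(f'pics/{tag}.npz',im=im,d=d,K=c['camera_matrix'],o=c['origin'],R=c['rotation'])
def load(tag):
    return np.load(f'pics/{tag}.npz')
def cloud(tag):
    z=load(tag); d=z['d']; v,u=np.mgrid[:d.shape[0],:d.shape[1]]
    K=z['K']; p=np.stack([(u-K[0,2])/K[0,0]*d,(v-K[1,2])/K[1,1]*d,d],-1)
    return p@z['R'].T+z['o']
def ray(tag,u,v):
    z=load(tag); r=z['R']@np.linalg.solve(z['K'],[u,v,1.]); return z['o'],r
E
python3 - <<'E'
from h import *
snap('scene','s0'); snap('top','t0')
a=cv2.imread('pics/s0.png');b=cv2.imread('pics/t0.png')
for t in('s0','t0'):
    z=load(t);print(z['o'],z['R'].tolist(),z['K'][0,0])
s=env.observe();print(s['clock'],s['tcp_pos'],s['ee_rot'],s['contact_force'],s['finger_gap'])
E
```

```text
[0.40600926 0.39846903 1.37743248] [[-0.9532781494485308, -0.2858842191225766, 0.09762675371361593], [-0.3020696091375483, 0.9061588334798556, -0.29602384995455344], [-0.0038367980756390417, -0.311683143212946, -0.950178350215066]] 498.81122448776534
[ 0.4001204  -0.00933577  1.60342051] [[-0.020984420917258814, -0.9944097007399055, 0.10348430389744578], [-0.9997730979242958, 0.021250644655679208, 0.001470635432206385], [-0.0036615223096027887, -0.10342996266116343, -0.9946299995869252]] 470.936532650735
0.1 [ 0.20962796 -0.48130348  0.40424007] [[ 9.16818810e-01  3.99303433e-01 -1.96052696e-04]
 [ 3.99303407e-01 -9.16818232e-01  1.05725469e-03]
 [ 2.42420743e-04 -1.04759550e-03 -9.99999422e-01]] [ 0.18115506 -0.19102851 -0.28677097] 0.08822442860542914
```

View pics/s0.png

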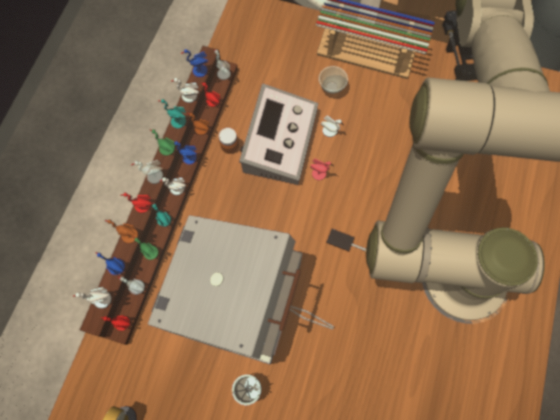

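View pics/t0.png

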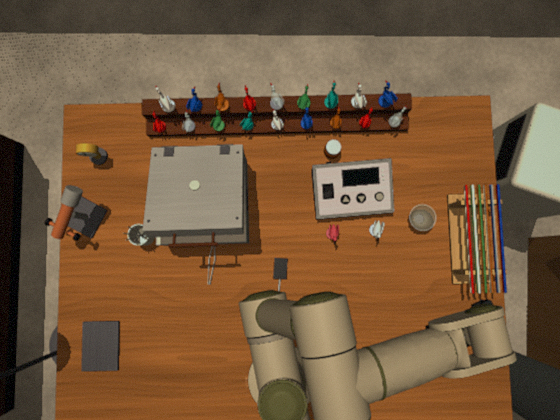

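The top view shows the kiln at left (lid about u145–247, v145–242). The console is right of it (u313–395, v158–220), with the rocker near (328,191) and keys at (345,199), (361,199) and (379,197). The flamingo is at (333,232), the swan at (377,229) and the jar at (333,148).

Run:
```python
from h import *
a=load('t0')['im'][150:245,305:405]; b=load('s0')['im'][80:190,235:350]
cv2.imwrite('pics/crop0.png',np.hstack([cv2.resize(a,(400,380),interpolation=2),cv2.resize(b,(400,380),interpolation=2)]))
def plane(t,u0,u1,v0,v1):
    P=cloud(t)[v0:v1,u0:u1].reshape(-1,3)
    P=P[np.isfinite(P).all(1)]
    for _ in range(6):
        c=np.median(P,0) if _==0 else P.mean(0); n=np.linalg.svd(P-c)[2][2]; n*=np.sign(n[2]); r=(P-c)@n
        P=P[abs(r)<max(.003,1.5*r.std())]
    return c,n,len(P),r.std()
print('lid',plane('t0',155,238,160,225)); print('lid s',plane('s0',190,260,240,320))
print('panel',plane('t0',318,392,164,214)); print('panel s',plane('s0',258,305,100,170))
C=cloud('t0')
for (u,v) in [(328,191),(345,199),(361,199),(379,197),(195,230),(195,236),(150,150),(242,150),(247,236),(147,236),(333,232),(377,229),(333,148)]: print(u,v,C[v,u].round(4))
```

```text
lid (array([0.58937886, 0.23389077, 0.24883718]), array([0.35413635, 0.0052307 , 0.93517917]), 4020, np.float64(0.0015749660362294451))
lid s (array([0.59291571, 0.24076193, 0.24924149]), array([0.3541243 , 0.00327571, 0.93519263]), 4728, np.float64(0.0014629350384998015))
panel (array([ 0.61389473, -0.25166521,  0.08299985]), array([ 0.9898585 , -0.02185599,  0.14036551]), 1490, np.float64(0.02262937130292695))
panel s (array([ 0.61020175, -0.23433323,  0.06750534]), array([-0.26097313, -0.01667727,  0.965202  ]), 1835, np.float64(0.0016545092726675352))
328 191 [ 0.6087 -0.1658  0.0749]
345 199 [ 0.5814 -0.2208  0.0728]
361 199 [ 0.5811 -0.2742  0.0662]
379 197 [ 0.5862 -0.3332  0.0679]
195 230 [0.4778 0.2315 0.2862]
195 236 [0.4675 0.2572 0.1456]
150 150 [0.7752 0.4387 0.0022]
242 150 [0.7247 0.1046 0.1915]
247 236 [0.467  0.1011 0.0784]
147 236 [0.4654 0.3753 0.2528]
333 232 [ 0.475  -0.1795  0.0594]
377 229 [ 0.4826 -0.3272  0.0434]
333 148 [ 0.7535 -0.1878  0.067 ]
```

View pics/crop0.png

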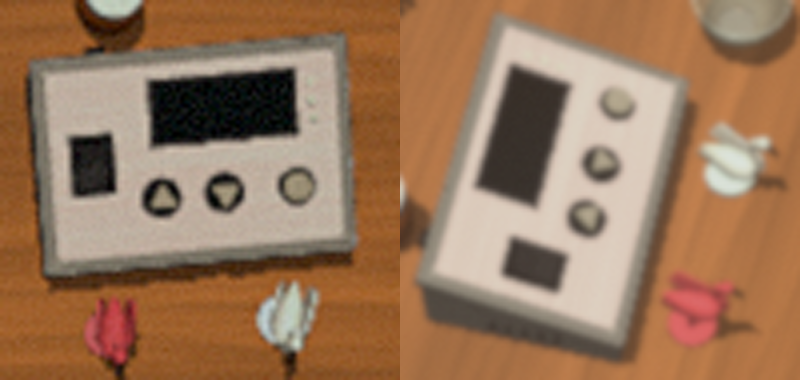

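In the crop, the start key is at full-image (379.2,196.5), the rocker centre at (328.2,191), and the up and down keys at (345.5,199.2) and (361.2,197.8). The console is yawed only slightly.

```bash
cat >> h.py <<'E'
from scipy.spatial.transform import Rotation as Ro
TIP=.166
def rot(yaw,tilt=0.):
    """tool down, tool x along world yaw; tilt>0 leans the tool so z = -(panel normal) for panel rising ahead by tilt"""
    return Ro.from_euler('z',yaw).as_matrix()@Ro.from_euler('y',-tilt).as_matrix()@np.diag([1.,-1,-1])
def to(tip,R=None):
    s=env.observe(); R0=s['ee_rot']; R=R0 if R is None else R
    p=np.array(tip)-TIP*R[:,2]
    print('shift mm',(R0.T@(p-s['tcp_pos'])*1e3).round(1),'rotdeg',np.degrees(Ro.from_matrix(R0.T@R).as_rotvec()).round(2))
def tip():
    s=env.observe(); return s['tcp_pos']+TIP*s['ee_rot'][:,2]
E
python3 - <<'E'
from h import *
for t in('t0','s0'):
    P=cloud(t); n=np.array([.3541,.0042,.9352]); d=(P-[.5912,.2373,.2490])@n
    m=((abs(d)<.005)&(P[...,1]>.02)&(P[...,1]<.45)&(P[...,2]>.18)).astype('u1')
    m=cv2.morphologyEx(m,cv2.MORPH_OPEN,np.ones((5,5)))
    Q=P[m>0]; r=cv2.minAreaRect((Q@np.array([[.9352,0],[0,1],[-.3541,0]])).astype('f4'))
    print(t,r,Q.min(0),Q.max(0))
c=np.array([.6102,-.2343,.0675]); n=np.array([-.2609,-.0167,.9652])
f=lambda t,u,v,h:(lambda o,r:o+r*((c+h*n-o)@n)/(r@n))(*ray(t,u,v))
for nm,h,a,b in [('start',.010,(379.25,196.5),(235+217/3.478,80+103/3.455)),('down',.01,(361.2,197.8),(235+201/3.478,80+163/3.455)),('up',.01,(345.5,199.2),(235+187/3.478,80+217/3.455)),('rock',.0078,(328.2,191),(235+134/3.478,80+265/3.455))]:
    print(nm,f('t0',*a,h).round(4),f('s0',*b,h).round(4))
to([.50,.235,.34],rot(.01))
E
```

```text
t0 ((0.485426127910614, 0.2423022836446762), (0.2821301221847534, 0.2799281179904938), 0.4727415144443512) [0.47801123 0.1026257  0.18742909] [0.74105405 0.38316124 0.2938486 ]
s0 ((0.4871301054954529, 0.24348829686641693), (0.28423601388931274, 0.2804863750934601), 0.3858675956726074) [0.47825298 0.10235685 0.18880631] [0.74518671 0.38433505 0.2941684 ]
start [ 0.5876 -0.3337  0.07  ] [ 0.5879 -0.3259  0.0703]
down [ 0.5846 -0.2743  0.0702] [ 0.584  -0.2671  0.0702]
up [ 0.581  -0.2227  0.0702] [ 0.5803 -0.2156  0.0701]
rock [ 0.6085 -0.1663  0.0763] [ 0.6079 -0.158   0.0763]
shift mm [ 552.3 -540.9 -101.1] rotdeg [-0.06 -0.   22.96]
```

>>> {"op": "drive_tool", "data": {
  "commands": [
    [[0, 0.555, -0.547, -0.101, 0, 0, 23], [0, 0.555, -0.547, -0.101, 0, 0, 23], [0, 0.555, -0.547, -0.101, 0, 0, 23], [0, 0.555, -0.547, -0.101, 0, 0, 23], [0, 0.555, -0.547, -0.101, 0, 0, 23], [0, 0.555, -0.547, -0.101, 0, 0, 23], [0, 0.555, -0.547, -0.101, 0, 0, 23], [0, 0.555, -0.547, -0.101, 0, 0, 23], [0, 0.555, -0.547, -0.101, 0, 0, 23], [0, 0.555, -0.547, -0.101, 0, 0, 23], [0, 0.555, -0.547, -0.101, 0, 0, 23], [0, 0.555, -0.547, -0.101, 0, 0, 23], [0, 0.555, -0.547, -0.101, 0, 0, 23], [0, 0.555, -0.547, -0.101, 0, 0, 23], [0, 0.555, -0.547, -0.101, 0, 0, 23], [0, 0.555, -0.547, -0.101, 0, 0, 23], [0, 0.555, -0.547, -0.101, 0, 0, 23], [0, 0.555, -0.547, -0.101, 0, 0, 23], [0, 0.555, -0.547, -0.101, 0, 0, 23], [0, 0.555, -0.547, -0.101, 0, 0, 23]]
  ],
  "grip_force": 20
}}

```text
clock: 1.77
tcp_pos: [0.501, 0.2462, 0.505]
ee_rot: [[1.0, 0.014, -0.001], [0.014, -1.0, 0.002], [-0.001, -0.002, -1.0]]
contact_force: [-1.6, 0.2, -0.5]
finger_gap: 0.0006
```

Run:
```python
from h import *
print(tip()); to([.505,.242,.29],rot(.007)); to([.475,.242,.195],rot(.007)); snap('wrist','w1'); print(env.observe()['finger_gap'])
```

```text
[0.50080398 0.24651067 0.33898619]
shift mm [ 4.   4.3 49. ] rotdeg [-0.12  0.07  0.39]
shift mm [-25.9   4.1 144. ] rotdeg [-0.12  0.07  0.39]
0.0006273637188904875
```

View pics/w1.png

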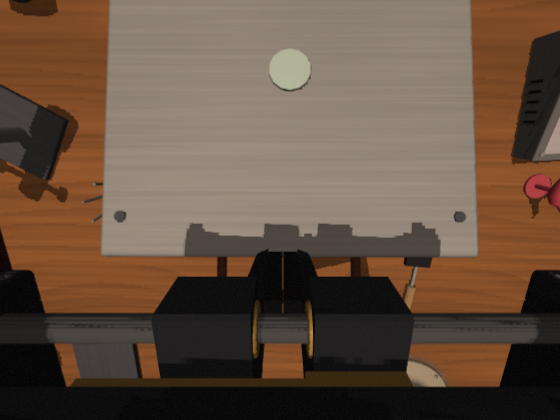

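The wrist view shows the closed fingertips at (283,255), over the lid's front part and midway across (lid u 103–475). The flamingo and the console edge are at the far right. Next is pressing the lid down along its arc.

>>> {"op": "drive_tool", "data": {
  "commands": [
    [[0, 0.003, 0.004, 0.025, 0, 0, 0], [0, 0.004, 0.004, 0.045, 0, 0, 0], [0, 0.004, 0.004, 0.054, 0, 0, 0], [0, 0.003, 0.004, 0.06, 0, 0, 0], [0, 0.001, 0.004, 0.066, 0, 0, 0], [0, -0.002, 0.004, 0.072, 0, 0, 0], [0, -0.005, 0.004, 0.078, 0, 0, 0], [0, -0.008, 0.004, 0.084, 0, 0, 0], [0, -0.011, 0.004, 0.09, 0, 0, 0], [0, -0.014, 0.004, 0.096, 0, 0, 0], [0, -0.016, 0.004, 0.102, 0, 0, 0], [0, -0.018, 0.004, 0.108, 0, 0, 0], [0, -0.02, 0.004, 0.114, 0, 0, 0], [0, -0.022, 0.004, 0.119, 0, 0, 0], [0, -0.023, 0.004, 0.124, 0, 0, 0], [0, -0.025, 0.004, 0.129, 0, 0, 0], [0, -0.026, 0.004, 0.133, 0, 0, 0], [0, -0.027, 0.004, 0.137, 0, 0, 0], [0, -0.027, 0.004, 0.14, 0, 0, 0], [0, -0.027, 0.004, 0.14, 0, 0, 0]]
  ]
}}

```text
clock: 3.48
tcp_pos: [0.4731, 0.2399, 0.364]
ee_rot: [[1.0, 0.013, -0.004], [0.013, -1.0, 0.001], [-0.004, -0.001, -1.0]]
contact_force: [0.1, -0.0, 0.6]
finger_gap: 0.0004
```

Run:
```python
from h import *
print(tip(),env.observe()['contact_force']); to([.4725,.242,.195],rot(.007))
```

```text
[0.47243712 0.24001299 0.19799922] [ 0.06449212 -0.01240406  0.61632369]
shift mm [-0.5 -2.1  3. ] rotdeg [-0.05  0.22  0.34]
```

>>> {"op": "drive_tool", "data": {
  "commands": [
    [[0, 0, 0, 0.001, 0, 0, 0], [0, 0, 0, 0.002, 0, 0, 0], [0, 0, 0, 0.003, 0, 0, 0], [0, 0, 0, 0.004, 0, 0, 0], [0, 0, 0, 0.004, 0, 0, 0]]
  ]
}}

```text
clock: 3.9
tcp_pos: [0.4727, 0.2399, 0.3618]
ee_rot: [[1.0, 0.013, -0.003], [0.013, -1.0, 0.001], [-0.003, -0.001, -1.0]]
contact_force: [-9.1, -2.3, 16.9]
finger_gap: 0.0004
```

Run:
```python
from h import *
print(tip(),env.observe()['contact_force']); snap('top','t2')
P=cloud('t2')[165:225,160:190].reshape(-1,3);c=P.mean(0);n=np.linalg.svd(P-c)[2][2];print(c,n)
```

```text
[0.47218715 0.24004899 0.19582699] [-9.08138453 -2.28558502 16.92831057]
[0.58660646 0.29659513 0.25388828] [-0.06955409 -0.96353128 -0.25839832]
```

>>> {"op": "drive_tool", "data": {
  "commands": [
    [[0, 0, 0, -0.04, 0, 0, 0], [0, 0, 0, -0.08, 0, 0, 0], [0, 0, 0.03, -0.11, 0, 0, 0], [0, 0.014, 0.48, -0.12, 0, 0, -3.3], [0, 0.014, 0.48, -0.12, 0, 0, -3.3], [0, 0.014, 0.48, -0.12, 0, 0, -3.3], [0, 0.014, 0.48, -0.12, 0, 0, -3.3], [0, 0.014, 0.48, -0.12, 0, 0, -3.3], [0, 0.014, 0.48, -0.12, 0, 0, -3.3], [0, 0.014, 0.48, -0.12, 0, 0, -3.3], [0, 0.014, 0.48, -0.12, 0, 0, -3.3], [0, 0.014, 0.48, -0.12, 0, 0, -3.3], [0, 0.014, 0.48, -0.12, 0, 0, -3.3], [0, 0.014, 0.48, -0.12, 0, 0, -3.3], [0, 0.014, 0.48, -0.12, 0, 0, -3.3], [0, 0.014, 0.48, -0.12, 0, 0, -3.3], [0, 0.014, 0.48, -0.12, 0, 0, -3.3], [0, 0.014, 0.48, -0.12, 0, 0, -3.3]]
  ]
}}

```text
clock: 5.45
tcp_pos: [0.4936, -0.2388, 0.4815]
ee_rot: [[0.997, 0.072, -0.003], [0.072, -0.997, 0.001], [-0.003, -0.001, -1.0]]
contact_force: [-0.3, 0.8, 0.4]
finger_gap: 0.0005
```

Run:
```python
from h import *
print(tip()); snap('top','t3'); snap('wrist','w3')
P=cloud('t3')[165:222,155:235].reshape(-1,3);P=P[P[:,2]>.15];c=np.median(P,0);P=P[abs(P[:,2]-c[2])<.03];c=P.mean(0);n=np.linalg.svd(P-c,full_matrices=False)[2][2];print(c,n)
```

```text
[ 0.49307877 -0.23859644  0.31548001]
[0.5950603  0.24951434 0.19481139] [-9.29579563e-04 -2.29977033e-03 -9.99996923e-01]
```

View pics/w3.png

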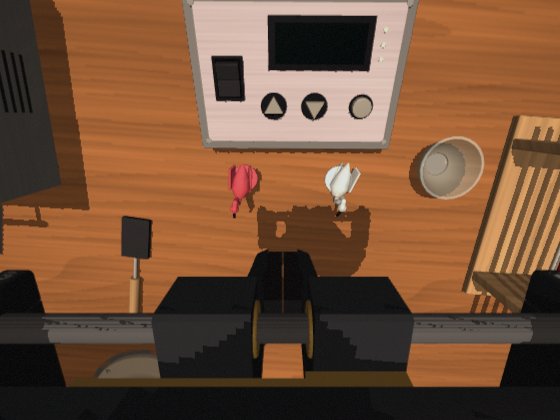

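The lid is shut: its upper face is level at z=0.195. The wrist view shows the rocker at about (228,78), the start key at (361,107), the down key at (314,107) and the up key at (274,106).

Run:
```python
from h import *
im=load('w3')['im']
a=cv2.resize(im[45:125,200:260],(480,640)[:1]+(640,),interpolation=2)[:600]
b=cv2.resize(im[80:135,340:385],(300,366),interpolation=2)
o=np.zeros((600,800,3),'u1'); o[:,:480]=a; o[:366,490:790]=b; cv2.imwrite('pics/crop3.png',o)
# panel plane from wrist, excluding parts
P=cloud('w3')[5:135,200:400].reshape(-1,3);P=P[(P[:,2]>.03)&(P[:,2]<.11)]
c=P.mean(0)
for _ in range(15):
    A=np.c_[P[:,:2]-c[:2],np.ones(len(P))];q=np.linalg.lstsq(A,P[:,2]-c[2],rcond=None)[0]
    r=P[:,2]-c[2]-A@q; P=P[abs(r)<max(.002,2*r.std())]; 
c=c+[0,0,q[2]]; n=np.array([-q[0],-q[1],1]);n/=np.linalg.norm(n);print(c,n,len(P),r.std())
np.savez('panel.npz',c=c,n=n)
D=cloud('w3')
for u,v in[(228,68),(228,88),(361,107),(314,105),(274,107),(295,140),(250,80)]: print(u,v,D[v,u].round(4),'h',round((D[v,u]-c)@n*1e3,1))
```

```text
[ 0.6263191  -0.24944152  0.07087654] [-0.2523135  -0.01534298  0.9675239 ] 19471 0.000938585163554635
228 68 [ 0.6228 -0.1652  0.0801] h 8.5
228 88 [ 0.6014 -0.1642  0.0725] h 6.6
361 107 [ 0.5915 -0.3314  0.0709] h 10.0
314 105 [ 0.5896 -0.2721  0.0703] h 9.1
274 107 [ 0.5836 -0.222   0.0705] h 10.0
295 140 [ 0.5437 -0.2529  0.0501] h 0.8
250 80 [ 0.613  -0.1903  0.0673] h -1.0
```

View pics/crop3.png

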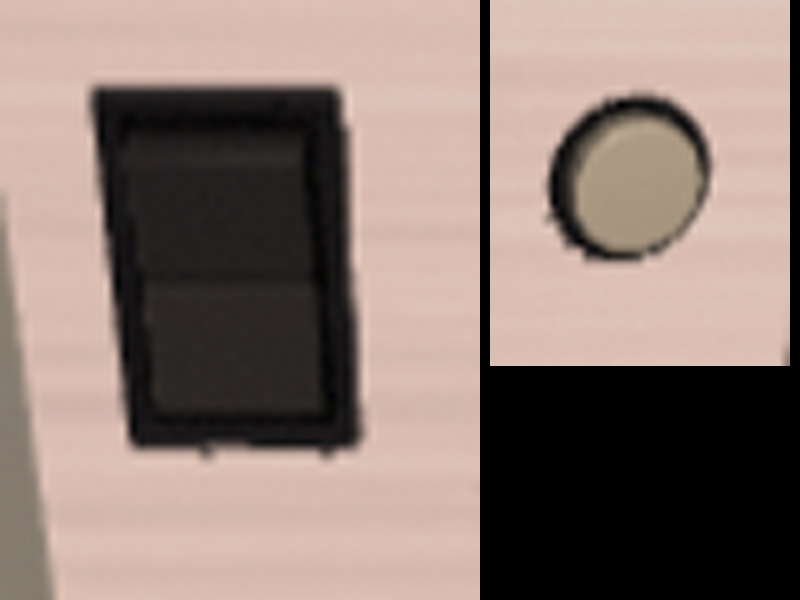

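The enlarged crop shows the rocker's pivot line at full-image (228.8,79.8), inside a dark frame. Its near edge is at v≈97, and its proud far edge at v≈61–65. The start key's centre is at (362,108). I'll check how wide the fingertips are before pressing.

Run:
```python
from h import *
s=env.observe(); T=(cloud('w3')-s['tcp_pos'])@s['ee_rot']; 
for z0 in np.arange(.10,.172,.008):
    m=(T[...,2]>z0)&(T[...,2]<z0+.008)&(abs(T[...,0])<.05)&(abs(T[...,1])<.06); Q=T[m]
    if len(Q): print(round(z0,3),len(Q),'x',Q[:,0].min().round(4),Q[:,0].max().round(4),'y',Q[:,1].min().round(4),Q[:,1].max().round(4))
z=np.load('panel.npz');c,n=z['c'],z['n']
f=lambda u,v,h:(lambda o,r:o+r*((c+h*n-o)@n)/(r@n))(*ray('w3',u,v))
print('pivot',f(228.75,79.75,.0078),'far12',f(228.3,69,.0095),'start',f(362,108,.010))
im=cloud('w3'); h=(im-c)@n
print((h[50:108:3,228]*1e3).round(1)); print((h[80,208:250:3]*1e3).round(1)); print(s['joint_pos'].round(2))
```

```text
0.1 133 x -0.0114 0.0059 y -0.0071 0.0084
0.108 79 x -0.0106 0.0118 y -0.0079 0.0093
0.116 818 x -0.0099 0.0117 y -0.0093 0.0107
0.124 470 x 0.0083 0.0117 y -0.0099 0.0114
0.132 483 x 0.0071 0.0122 y -0.015 0.0164
0.14 654 x -0.0078 0.0121 y -0.0148 0.0162
0.148 425 x 0.0087 0.0119 y -0.014 0.0154
0.156 327 x 0.0076 0.0116 y -0.0131 0.0145
0.164 43 x 0.0087 0.0112 y -0.0088 0.0103
pivot [ 0.61044112 -0.16555988  0.07612785] far12 [ 0.62164001 -0.16565062  0.08080395] start [ 0.59044487 -0.33287726  0.0705337 ]
[-1.2  0.3  1.5 -1.4  6.9  9.5  8.5  7.5  7.5  5.9  5.1  4.2  5.2  5.3
  6.6  4.4  2.4  0.4 -1.1  0.8]
[ 0.3 -1.8  2.4  1.5  2.9  4.6  5.5  5.7  5.9  3.9  5.4  2.6  0.9  0.2]
[-0.66  0.33  1.28 -0.    1.54  0.83]
```

Run:
```python
from h import *
to([.616,-.165,.105],rot(.07))
```

```text
shift mm [128.  -64.5 210.4] rotdeg [-0.05  0.15  0.14]
```

>>> {"op": "drive_tool", "data": {
  "commands": [
    [[0, 0.128, -0.0645, 0.1, 0, 0, 0], [0, 0.128, -0.0645, 0.1, 0, 0, 0], [0, 0.128, -0.0645, 0.1, 0, 0, 0], [0, 0.128, -0.0645, 0.1, 0, 0, 0], [0, 0.128, -0.0645, 0.14, 0, 0, 0], [0, 0.128, -0.0645, 0.18, 0, 0, 0], [0, 0.128, -0.0645, 0.21, 0, 0, 0], [0, 0.128, -0.0645, 0.21, 0, 0, 0], [0, 0.128, -0.0645, 0.21, 0, 0, 0]]
  ]
}}

```text
clock: 6.3
tcp_pos: [0.6161, -0.1644, 0.2714]
ee_rot: [[0.997, 0.073, -0.004], [0.073, -0.997, 0.002], [-0.004, -0.002, -1.0]]
contact_force: [-0.0, -0.3, 1.2]
finger_gap: 0.0002
```

Run:
```python
from h import *
print(tip()); to([.616,-.165,.079],rot(.07))
```

```text
[ 0.61538656 -0.16412371  0.1053836 ]
shift mm [-0.   0.7 26.4] rotdeg [-0.1   0.24  0.19]
```

>>> {"op": "drive_tool", "data": {
  "commands": [
    [[0, 0.001, 0.001, 0.012, 0, 0, 0], [0, 0.001, 0.001, 0.02, 0, 0, 0], [0, 0.001, 0.001, 0.023, 0, 0, 0], [0, 0.001, 0.001, 0.025, 0, 0, 0], [0, 0.001, 0.001, 0.026, 0, 0, 0], [0, 0.001, 0.001, 0.027, 0, 0, 0], [0, 0.001, 0.001, 0.028, 0, 0, 0], [0, 0.001, 0.001, 0.028, 0, 0, 0]]
  ]
}}

```text
clock: 6.97
tcp_pos: [0.6175, -0.1654, 0.2451]
ee_rot: [[0.997, 0.073, -0.001], [0.073, -0.997, 0.0], [-0.001, -0.0, -1.0]]
contact_force: [1.4, -0.1, 3.4]
finger_gap: 0.0005
```

Run:
```python
from h import *
print(tip(),env.observe()['contact_force'])
```

```text
[ 0.61743254 -0.16534008  0.07910555] [ 1.3641229  -0.12306233  3.39056547]
```

>>> {"op": "drive_tool", "data": {
  "commands": [
    [[0, -0.001, 0, 0.001, 0, 0, 0], [0, -0.001, 0, 0.002, 0, 0, 0], [0, -0.001, 0, 0.003, 0, 0, 0], [0, -0.001, 0, 0.0035, 0, 0, 0], [0, -0.001, 0, 0.0035, 0, 0, 0]]
  ]
}}

```text
clock: 7.38
tcp_pos: [0.6169, -0.1656, 0.2428]
ee_rot: [[0.997, 0.073, 0.002], [0.073, -0.997, -0.001], [0.002, 0.001, -1.0]]
contact_force: [1.6, 0.9, 7.7]
finger_gap: 0.0005
```

Run:
```python
from h import *
print(tip(),env.observe()['contact_force'])
```

```text
[ 0.61721885 -0.16570517  0.07677576] [1.58228131 0.93434956 7.70346569]
```

>>> {"op": "drive_tool", "data": {
  "commands": [
    [[0, -0.001, 0, 0.001, 0, 0, 0], [0, -0.001, 0, 0.002, 0, 0, 0], [0, -0.001, 0, 0.003, 0, 0, 0], [0, -0.001, 0, 0.003, 0, 0, 0], [0, -0.001, 0, 0.003, 0, 0, 0]]
  ]
}}

```text
clock: 7.8
tcp_pos: [0.6162, -0.1656, 0.2424]
ee_rot: [[0.997, 0.073, 0.005], [0.073, -0.997, -0.002], [0.005, 0.002, -1.0]]
contact_force: [-2.9, 2.6, 17.8]
finger_gap: 0.0004
```

Run:
```python
from h import *
print(tip(),env.observe()['contact_force'])
```

```text
[ 0.61712893 -0.16593136  0.0763532 ] [-2.92700212  2.62898918 17.83236194]
```

>>> {"op": "drive_tool", "data": {
  "commands": [
    [[0, 0, 0, -0.03, 0, 0, 0], [0, 0, 0, -0.07, 0, 0, 0], [0, -0.04, 0.02, -0.11, 0, 0, 0], [0, -0.08, 0.05, -0.14, 0, 0, 0], [0, -0.12, 0.05, -0.17, 0, 0, 0], [0, -0.12, 0.05, -0.17, 0, 0, 0], [0, -0.12, 0.05, -0.17, 0, 0, 0], [0, -0.12, 0.05, -0.17, 0, 0, 0]]
  ]
}}

```text
clock: 8.47
tcp_pos: [0.4984, -0.2244, 0.413]
ee_rot: [[0.997, 0.071, 0.007], [0.071, -0.997, -0.003], [0.007, 0.004, -1.0]]
contact_force: [0.3, 0.3, -0.1]
finger_gap: 0.0002
```

Run:
```python
from h import *
print(tip()); snap('wrist','w5'); z=np.load('panel.npz');c,n=z['c'],z['n']
o=np.hstack([cv2.resize(load(t)['im'][0:140,180:320] ,(400,400),interpolation=2) for t in('w3','w5')]);cv2.imwrite('pics/crop5.png',o)
P=cloud('w5');h=(P-c)@n; e=np.array([.968,.068,.252])  # up-slope
L=(P-[.6095,-.165,.076])@e; Y=P[...,1]+.165
for a in(-15,-10,-5,5,10,15):
    m=(abs(L*1e3-a)<2)&(abs(Y)<.008); print(a,m.sum(),(np.median(h[m])*1e3).round(2))
P3=cloud('w3');h=(P3-c)@n;L=(P3-[.6095,-.165,.076])@e; Y=P3[...,1]+.165
for a in(-15,-10,-5,5,10,15):
    m=(abs(L*1e3-a)<2)&(abs(Y)<.008); print('before',a,m.sum(),(np.median(h[m])*1e3).round(2))
```

```text
[ 0.49953818 -0.22496294  0.2470303 ]
-15 46 10.05
-10 71 8.73
-5 65 7.59
5 64 5.0
10 81 5.1
15 68 5.07
before -15 733 342.87
before -10 1181 338.84
before -5 323 331.78
before 5 42 6.22
before 10 50 7.85
before 15 44 9.62
```

View pics/crop5.png

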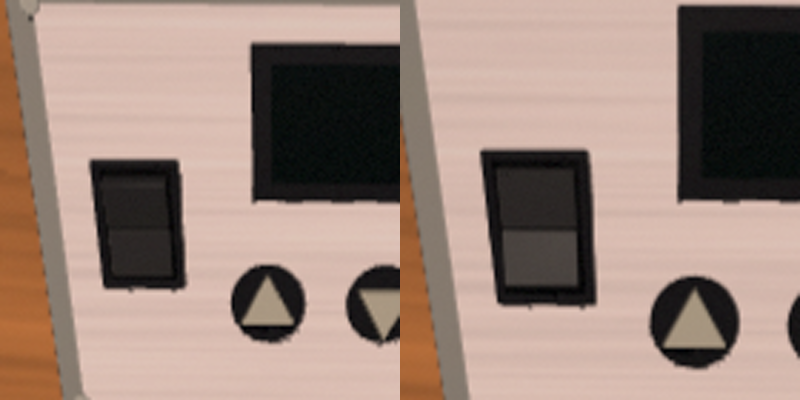

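The rocker is fully over: its far half is now flush and flat (about 5 mm above the panel) and its near half stands proud, mirroring the state before. The start key is next.

Run:
```python
from h import *
n=np.load('panel.npz')['n']; R=rot(.065,.252); print(R[:,2],n); s=np.array([.589,-.332,.0705])
to(s+.025*n,R); to(s,R)
```

```text
[ 0.24881474  0.01619577 -0.96841568] [-0.2523135  -0.01534298  0.9675239 ]
shift mm [ 33.3 113.5 156.6] rotdeg [ 0.07 14.16  0.44]
shift mm [ 39.5 113.5 180.8] rotdeg [ 0.07 14.16  0.44]
```

>>> {"op": "drive_tool", "data": {
  "commands": [
    [[0, 0.01, 0.04, 0.0, 0, 7, 0], [0, 0.02, 0.08, 0.01, 0, 14.16, 0], [0, 0.033, 0.1135, 0.03, 0, 14.16, 0.44], [0, 0.033, 0.1135, 0.06, 0, 14.16, 0.44], [0, 0.033, 0.1135, 0.09, 0, 14.16, 0.44], [0, 0.033, 0.1135, 0.12, 0, 14.16, 0.44], [0, 0.033, 0.1135, 0.145, 0, 14.16, 0.44], [0, 0.033, 0.1135, 0.1565, 0, 14.16, 0.44], [0, 0.033, 0.1135, 0.1565, 0, 14.16, 0.44], [0, 0.033, 0.1135, 0.1565, 0, 14.16, 0.44]]
  ]
}}

```text
clock: 9.35
tcp_pos: [0.5417, -0.3349, 0.2554]
ee_rot: [[0.966, 0.065, 0.249], [0.064, -0.998, 0.016], [0.249, 0.001, -0.968]]
contact_force: [0.0, -0.2, 1.6]
finger_gap: 0.0006
```

Run:
```python
from h import *
n=np.load('panel.npz')['n']; R=rot(.065,.252); s=np.array([.589,-.332,.0705])
print(tip(),env.observe()['contact_force'],(tip()-s)@n); to(s,R); snap('wrist','w6')
```

```text
[ 0.58293061 -0.33229875  0.09466108] [ 0.0189387  -0.19061932  1.55207444] 0.024912393480303118
shift mm [-0.2  0.2 24.9] rotdeg [0.03 0.01 0.04]
```

View pics/w6.png

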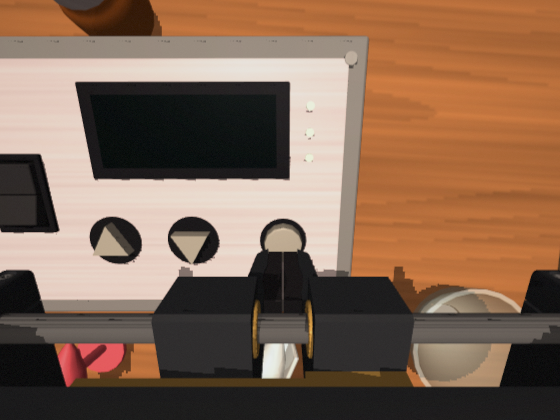

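In the wrist view the closed tips at (283,252) line up with the round key at (283,238). The arrow keys at (193,240) and (115,240) are well clear.

>>> {"op": "drive_tool", "data": {
  "commands": [
    [[0, 0, 0, 0.012, 0, 0, 0], [0, 0, 0, 0.02, 0, 0, 0], [0, 0, 0, 0.024, 0, 0, 0], [0, 0, 0, 0.027, 0, 0, 0], [0, 0, 0, 0.03, 0, 0, 0], [0, 0, 0, 0.032, 0, 0, 0], [0, 0, 0, 0.033, 0, 0, 0], [0, 0, 0, 0.033, 0, 0, 0]]
  ]
}}

```text
clock: 10.07
tcp_pos: [0.5499, -0.3346, 0.2252]
ee_rot: [[0.966, 0.066, 0.25], [0.064, -0.998, 0.014], [0.25, 0.002, -0.968]]
contact_force: [-3.0, 2.1, 3.9]
finger_gap: 0.0005
```

Run:
```python
from h import *
n=np.load('panel.npz')['n'];s=np.array([.589,-.332,.0705])
print(tip(),env.observe()['contact_force']@n,(tip()-s)@n)
```

```text
[ 0.59138004 -0.33219765  0.06449415] 4.472448204817442 -0.006408284985502257
```

>>> {"op": "drive_tool", "data": {
  "commands": [
    [[0, 0, 0, 0.002, 0, 0, 0], [0, 0, 0, 0.004, 0, 0, 0], [0, 0, 0, 0.004, 0, 0, 0]]
  ]
}}

```text
clock: 10.32
tcp_pos: [0.5503, -0.3347, 0.2247]
ee_rot: [[0.966, 0.067, 0.249], [0.065, -0.998, 0.015], [0.25, 0.002, -0.968]]
contact_force: [-20.6, 8.7, 28.8]
finger_gap: 0.0004
```

Run:
```python
from h import *
n=np.load('panel.npz')['n'];s=np.array([.589,-.332,.0705])
print(tip(),env.observe()['contact_force']@n,(tip()-s)@n)
```

```text
[ 0.59166821 -0.33224239  0.06399081] 32.886309425257544 -0.00696730033016428
```

>>> {"op": "drive_tool", "data": {
  "commands": [
    [[0, 0, 0, 0.003, 0, 0, 0], [0, 0, 0, 0.002, 0, 0, 0], [0, 0, 0, 0.002, 0, 0, 0], [0, 0, 0, 0.002, 0, 0, 0], [0, 0, 0, 0.002, 0, 0, 0]]
  ]
}}

```text
clock: 10.73
tcp_pos: [0.5503, -0.3347, 0.2249]
ee_rot: [[0.966, 0.068, 0.248], [0.066, -0.998, 0.015], [0.249, 0.002, -0.969]]
contact_force: [-15.6, 6.4, 19.3]
finger_gap: 0.0003
```

Run:
```python
from h import *
n=np.load('panel.npz')['n'];s=np.array([.589,-.332,.0705])
print(tip(),env.observe()['contact_force']@n,(tip()-s)@n,env.observe()['clock'])
```

```text
[ 0.5915613  -0.33223547  0.06417159] 22.512572450299373 -0.00676552387287026 10.7333
```

>>> {"op": "drive_tool", "data": {
  "commands": [
    [[0, 0, 0, 0.002, 0, 0, 0], [0, 0, 0, 0.002, 0, 0, 0], [0, 0, 0, 0.002, 0, 0, 0], [0, 0, 0, 0.002, 0, 0, 0], [0, 0, 0, 0.002, 0, 0, 0], [0, 0, 0, 0.002, 0, 0, 0], [0, 0, 0, 0.002, 0, 0, 0], [0, 0, 0, 0.002, 0, 0, 0], [0, 0, 0, 0.002, 0, 0, 0], [0, 0, 0, 0.002, 0, 0, 0], [0, 0, 0, 0.002, 0, 0, 0], [0, 0, 0, 0.002, 0, 0, 0], [0, 0, 0, 0.002, 0, 0, 0], [0, 0, 0, 0.002, 0, 0, 0], [0, 0, 0, 0.002, 0, 0, 0], [0, 0, 0, 0.002, 0, 0, 0], [0, 0, 0, 0.002, 0, 0, 0], [0, 0, 0, 0.002, 0, 0, 0], [0, 0, 0, 0.002, 0, 0, 0]]
  ]
}}

```text
clock: 12.32
tcp_pos: [0.5504, -0.3347, 0.225]
ee_rot: [[0.966, 0.069, 0.248], [0.067, -0.998, 0.015], [0.248, 0.002, -0.969]]
contact_force: [-14.2, 5.3, 17.8]
finger_gap: 0.0002
```

>>> {"op": "drive_tool", "data": {
  "commands": [
    [[0, 0, 0, -0.02, 0, 0, 0], [0, 0, 0, -0.05, 0, 0, 0], [0, 0, 0, -0.09, 0, 0, 0], [0, 0, 0, -0.13, 0, 0, 0], [0, 0, 0, -0.17, 0, 0, 0], [0, 0, 0, -0.18, 0, 0, 0], [0, 0, 0, -0.18, 0, 0, 0], [0, 0, 0, -0.18, 0, 0, 0]]
  ]
}}

```text
clock: 12.98
tcp_pos: [0.5058, -0.3374, 0.3988]
ee_rot: [[0.966, 0.068, 0.248], [0.067, -0.998, 0.015], [0.248, 0.002, -0.969]]
contact_force: [0.1, 0.6, -1.2]
finger_gap: 0.0005
```

Run:
```python
from h import *
s=env.observe();print(tip(),s['contact_force'],s['clock']); snap('wrist','w8'); snap('top','t8')
P=cloud('t8')[165:222,155:235].reshape(-1,3);P=P[abs(P[:,2]-.195)<.03];c=P.mean(0);print(c,np.linalg.svd(P-c,full_matrices=False)[2][2])
z=np.load('panel.npz');c,n=z['c'],z['n'];P=cloud('w8');h=(P-c)@n
for nm,p in [('start',(.589,-.332)),('down',(.586,-.272)),('up',(.582,-.221))]:
    m=(np.hypot(P[...,0]-p[0],P[...,1]-p[1])<.007)&(P[...,2]<.12);print(nm,m.sum(),(np.median(h[m])*1e3).round(2))
e=np.array([.968,.068,.252]);L=(P-[.6095,-.165,.076])@e; Y=P[...,1]+.165
for a in(-15,-10,-5,5,10,15):
    m=(abs(L*1e3-a)<2)&(abs(Y)<.008)&(P[...,2]<.12); print(a,m.sum(),(np.median(h[m])*1e3).round(2))
cv2.imwrite('pics/v8.png',np.hstack([cv2.resize(load('w8')['im'],(400,300)),cv2.resize(load('t8')['im'],(400,300))]))
```

```text
[ 0.54689565 -0.3348915   0.237966  ] [ 0.14768055  0.61115    -1.18388359] 12.9833
[0.59515723 0.24935388 0.19473551] [-3.52220033e-04 -1.59557041e-03 -9.99998665e-01]
start 119 9.11
down 113 9.26
up 123 9.22
-15 43 10.23
-10 59 8.72
-5 59 7.23
5 56 5.01
10 56 4.96
15 55 5.0
```

View pics/v8.png

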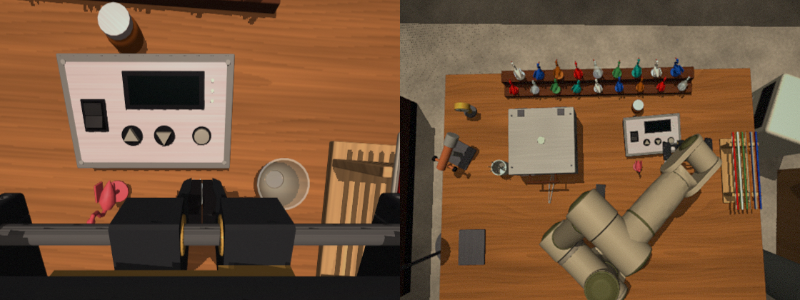

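The final views show the lid shut, the rocker with its far half down, all three keys at equal height, and the flamingo, jar, bowl, cup and tweezers standing. The arm is clear of everything. I'm handing in.

```bash
python3 -c "
from plant import env
print(env.hand_in())"
```

```text
the job is handed in; nothing more can be done
None
```

The job is done and handed in, in the order asked, at about 13 s of the 53 s allowed.

| Step | What I did | Last check |
|---|---|---|
| Lid | Pushed down to its stop at about 17 N | Upper face level within 0.002 rad at z = 0.195 m, so fully shut |
| Rocker | Pressed the far half to its stop at about 18 N | Far half flat about 5 mm above the panel, near half proud, so on |
| Start key | Pressed to its stop, held about 2.1 s, then let go | Back up at 9.1 mm above the panel, level with the arrow keys (9.2 and 9.3 mm) |

- **Key force:** the push on the start key peaked at about 33 N before I eased it to about 20 N. That is more than the key needed, but the 40 N limit is for the arm and gripper body, and only the fingertips touched.
- **Arrow keys:** they were not touched.
- **Bystanders:** no contact showed with the glass pieces or tools. The swan was hidden by the gripper in the last pictures, so I could not see it at the end.
- **Display:** the console display showed no visible change after the press.
- **Release:** the robot was clear of everything when I handed in.

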